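Set the indexing table to the red line and clamp it

TASK

With the fingertips, push the blue post on the indexing table round until the yellow index mark on the dial lines up squarely with the red line on the scale ring, and leave it there; only then push the orange-knobbed clamp lever fully over to its stop. Push gently: nothing is to be pinched or lifted, the table must stay where it stands, the varnished stopper at its centre must not be touched and the things around are to be left alone.

Things in the scene. Friction and masses are not known exactly. Their poses are not given: they have to be found in the camera images.
- indexer: the rotary indexing table: a green casting that stands loose on the bench (about 5 kg, not to be shifted or lifted). Plate 220 (x) by 265 (y, from -155 to +110) by 14 high, on it a round body 212 across up to 39 high with an aluminium scale ring, and in that the turning dial. Origin at bench height (z = 0 of the bench) under the dial's axis; x, y along the plate's sides, z up. The clamp lever is on its -y side
- dial_center (a point): centre of the dial's top face, on its vertical axis, 43 above the bench. The dial is a dark steel disc 160 across; a steel hub 38 across and 12 high with the turned wooden blank stands at its centre
- dial (a joint): turning angle of the dial in rad, growing anticlockwise seen from above; turns freely either way for more than a full turn and stays where it is left (light friction, about 0.1 N m, some 2 N at the post). At equal values of dial and scale (give or take whole turns) the two marks are in line
- scale (a joint): angle of the fixed-tight scale ring in rad, same sense and zero as dial; it is not to be moved and differs from start to start. At 0 the red line lies on the indexing table's +x side
- index_mark (a point): outer end of the yellow index mark, at the dial's rim, 81 from its axis, 43 above the bench. The mark is a radial stripe 34 long, 6 wide on the dark disc, straight opposite the finger post
- target_line (a point): inner end of the red target line of the scale ring, 81 from the dial's axis, 42 above the bench. Line 21 long, 6 wide, radial, on the aluminium ring; all other scale lines (every 15 degrees) are thin and black
- finger_post: the blue upright post by which the dial is pushed round, 16 across, 40 tall, from 43 to 83 above the bench, its axis 62 from the dial's axis, opposite the yellow mark. Fixed to the dial. Origin at the centre of its foot, z up
- blank: the freshly varnished dark wooden bottle stopper on the hub at the dial's centre, 24 across, from 55 to 89 above the bench; not to be touched. Origin at the centre of its foot
- clamp (a joint): angle of the clamp lever in rad: 0 open (arm standing away from the casting), 0.9 fully over, arm against its stop and parallel to the plate's side. It turns about a vertical axis, clockwise seen from above as the value grows, and stays where it is left (about 0.12 N m, some 2 N at the knob). It does not stiffen the dial: the dial can still be nudged
- clamp_knob (a point): centre of the top of the lever's orange knob, an upright cylinder 18 across, from 46 to 74 above the bench, 70 from the lever's pivot axis; a 12 mm steel stem and the 10 mm arm (at 32 above the bench) below it
- clamp_pivot (a point): point on the vertical axis of the clamp lever, 38 above the bench; at 30, -132 in the indexing table's frame
- walnut_blank: a loose dark walnut pen blank, a square stick 130 x 20 x 20, lying; origin under its centre, long axis x
- glue_bottle: a loose white glue bottle with black cap, 40 across, 100 tall, close to the indexing table; origin under its centre
- olive_blank: a loose pale wooden pen blank, 130 x 20 x 20, lying; origin under its centre, long axis x
- polish_jar: a loose amber jar, 60 across, 55 tall; origin under its centre
- screwdriver: a loose blue-handled screwdriver, lying along its own x
- brush_mug: a loose blue mug, 76 across, 90 tall, handle on its +y side; origin under its centre
- bushing: a loose brass ring, 32 across, 20 tall; origin under its centre

How it is judged:
On the way, in this order (a step that is already met when the one before it is completed fails the run):
1. the yellow mark is brought to rest in line with the red line, the clamp lever still open (horizontal distance between index_mark and target_line below 0.006 m and value of joint clamp below 0.3 rad and velocity of joint dial between -0.05 and 0.05 rad/s), for 0.3 s.
2. the clamp lever is pushed over to its stop (value of joint clamp above 0.82 rad), for 0.2 s.
At the end, for the whole second after the job is handed in: The outer end of the yellow mark is within 6 mm of the inner end of the red line, the clamp lever is within 0.08 rad of its stop (0.9), the indexing table is within 15 mm of where it stood, and all is at rest (horizontal distance between index_mark and target_line below 0.006 m and value of joint clamp above 0.82 rad and distance of indexer from where it was at the start of the episode below 0.015 m and linear speed of indexer below 0.01 m/s and velocity of joint dial between -0.05 and 0.05 rad/s and velocity of joint clamp between -0.05 and 0.05 rad/s); the robot touches nothing.
It fails at once if the clamp lever is pushed over while the mark is off the red line (value of joint clamp above 0.35 rad and horizontal distance between index_mark and target_line above 0.009 m).
It fails at once if the varnished stopper is touched (contact force between blank and anything else above 1 N).
It fails at once if the finger post is squeezed or shoved hard (over 18 N) (contact force between the fingers and finger_post above 18 N).
It fails at once if the indexing table is shifted, lifted or tipped (distance of indexer from where it was at the start of the episode above 0.02 m or angle between indexer's own z axis and vertical above 0.06 rad).
It fails at once if a bystander is displaced or lifted (distance of any of walnut_blank, glue_bottle, olive_blank, polish_jar, screwdriver, brush_mug, bushing from where it was at the start of the episode above 0.025 m).
It also fails if it takes over 64 s, if anything falls off the work surface, if the arm or the gripper's body presses on something with over 40 N, if the wrist force passes 120 N, or if a joint passes its speed limit or range.

ROBOT

A 6-joint arm with a two-finger parallel gripper is mounted at the origin on the work surface. World frame = base frame: x ahead of the robot, y to its left, z up, the work surface at z = 0. Lengths are in m, angles in rad, forces in N, time in s.
With the tool pointing down it reaches from about 0.3 to 1 m from the base axis. Payload 5.1 kg.
Tool frame: the origin (TCP) lies between the finger pads; the fingertips stand 8 mm ahead of it and the grasp point (between the pads) lies 11 mm behind it; z points along the fingers, y is the line along which they close (so a half turn about z gives the same grasp; the last joint's range is limited). The gripper opens to 95 mm and grips with 3 to 60 N. Pads are 20 mm wide; open, the fingers measure 119 mm over their backs; the gripper's body (75 mm by 180 mm) begins 59 mm behind the grasp point.
Start: joints at [1.031, 0.124, 1.65, -0, 1.367, -0.083], TCP at [0.287, 0.583, 0.223] pointing down, gripper open.
Joint ranges: [-2.61, 2.61], [-1.02, 2.33], [0.03, 2.71], [-1.35, 4.49], [0.32, 2.68], [-2.91, 2.91]. Speed limits (rad/s): [2.57, 2.57, 3.14, 3.14, 3.14, 3.14].

INTERFACE

Orientations are given as a unit quaternion [w, x, y, z].
In Python, from plant import robot, kin, cams, sensors gives the robot as it stands. Calls block until the motion is done:
- robot.move_to(position, orientation): joint-space move of the TCP to a pose.
- robot.movel(position, ori=None, vel=0.15, force_limit=None): straight line of the TCP; ori=None keeps the orientation; vel is the mean speed in m/s. With force_limit (N) it stops when the force on the tool has changed by that much, and returns True; else False.
- robot.goto_joints(angles): joint-space move.
- robot.gripper_to(opening, force=None): finger opening in m; force is the grip in N (None keeps the last); returns when the fingers have stopped.
- robot.dwell(seconds).
- kin.solve_ik(position, orientation): joint angles nearest the present ones, or None.
- cams.camera(name): name is "side" or "top" or "wrist"; returns a dict with "image" (420x560x3 uint8, red, green, blue), "K" (3x3 intrinsics, pixels), "R" (3x3) and "t" (3): a world point X has camera coordinates R X + t; the wrist camera has in their place "T_tool_cam" (4x4, takes a point from camera to tool coordinates, whose origin is the TCP and whose axes are the flange's). Camera axes: x right, y down, z forward; pixel columns grow to the right and rows downward; lengths in m; the calibration is good to about 2 mm. A picture is of the moment at which its call begins: read the wrist's pose just before it. There is no depth.
A pose or a line that the arm cannot do raises robot.Unreachable and nothing moves.
- robot.job_done(): hands the job in; it is judged then, once.
Readings, each from a call of its own:
- sensors.get_time(): time.
- sensors.get_qpos(): joint angles.
- sensors.get_joint_vel(): joint speeds.
- sensors.get_joint_torque(): joint torques, N m.
- sensors.get_position(): TCP position.
- sensors.get_orientation(): TCP orientation.
- sensors.get_ft_force(): force on the tool from outside, world axes, zero at the start.
- sensors.get_ft_torque(): the same for the moment, N m.
- sensors.get_finger_gap(): finger opening in m.
- sensors.get_gripper_force(): force on a finger pad.
Only numpy, scipy, OpenCV 4.12 (cv2) and the standard library are available. Lean on these libraries where they do the work, as an engineer would, in place of code of your own. Each camera call takes 0.05 s, during which the arm holds its last target. There are 200 camera calls.

## Working session

There is one attempt and no reset: what is moved stays moved. The work goes in short steps, each a Python script; the robot and the scene stay as the last script left them, time stands still between calls to the robot, and variables do not carry over. Pictures are saved under pics/ and viewed, at most 10 in all, crops included, and the job is handed in when it is done.

```bash
ls; mkdir -p pics
python3 - <<'E'
from plant import robot,kin,cams,sensors
import cv2,pickle
d={n:cams.camera(n) for n in("top","side")}
pickle.dump(d,open('c0.pkl','wb'))
for n in d:
    cv2.imwrite(f'pics/{n}0.png',d[n]["image"][:,:,::-1]); print(n,d[n]["K"],d[n]["R"],d[n]["t"])
print(sensors.get_time(),sensors.get_orientation(),sensors.get_finger_gap())
E
```

```text
pics
top [[390.08837819   0.         277.18539717]
 [  0.         390.08837819 209.15189927]
 [  0.           0.           1.        ]] [[ 0.00392769 -0.99978537  0.02034153]
 [-0.99336678 -0.00623858 -0.11481948]
 [ 0.11492174 -0.01975563 -0.99317809]] [-0.05760777  0.51646049  1.1159612 ]
side [[542.03052047   0.         279.57720681]
 [  0.         542.03052047 200.77075534]
 [  0.           0.           1.        ]] [[-0.99924342 -0.03790143  0.00872214]
 [-0.03144211  0.65526038 -0.75474845]
 [ 0.02289077 -0.75445167 -0.65595632]] [0.51317825 0.08859641 1.71763599]
0.1 [-2.82491030e-04  2.26417137e-01  9.74030002e-01 -8.69576045e-04] 0.0949374194454333
```

View pics/top0.png

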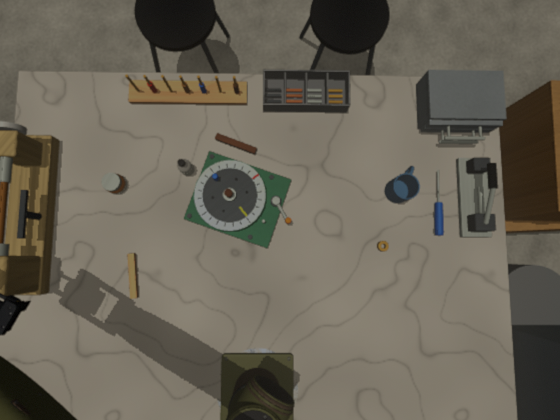

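View pics/side0.png

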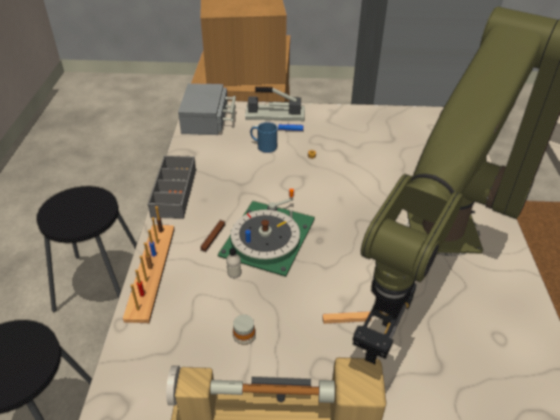

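Top view: dial centre is near (230,195), yellow mark (244,212), blue post (215,177), red line (256,176), knob (288,221) and lever pivot (276,202). The bottle stands at (184,166), near the post. The side view agrees. The dial needs about +86° anticlockwise. I'll do a coarse localisation, then take a wrist view from above.

```bash
cat > h.py <<'E'
import numpy as np,cv2
from scipy.spatial.transform import Rotation as Ro
from plant import robot,kin,cams,sensors
def down(yaw): # tool z down, tool x axis at world angle yaw
    q=(Ro.from_euler('z',yaw)*Ro.from_euler('x',np.pi)).as_quat(); return [q[3],*q[:3]]
def wrist(name=None):
    p=np.array(sensors.get_position()); q=sensors.get_orientation()
    c=cams.camera("wrist"); Rt=Ro.from_quat([*q[1:],q[0]]).as_matrix()
    T=np.array(c["T_tool_cam"]); Rc=Rt@T[:3,:3]; tc=Rt@T[:3,3]+p
    c["R"]=Rc.T; c["t"]=-Rc.T@tc
    if name: cv2.imwrite(f'pics/{name}.png',c["image"][:,:,::-1])
    return c
def ray(c,uv,z):
    d=c["R"].T@np.linalg.inv(c["K"])@[*uv,1]; o=-c["R"].T@c["t"]
    return o+d*(z-o[2])/d[2]
def pix(c,X):
    v=c["K"]@(c["R"]@np.asarray(X)+c["t"]); return v[:2]/v[2]
def blobs(c,lo,hi,amin=6,near=None,rad=60):
    h=cv2.cvtColor(c["image"],cv2.COLOR_RGB2HSV); m=cv2.inRange(h,lo,hi)
    n,l,s,ce=cv2.connectedComponentsWithStats(m)
    r=[(s[i,4],ce[i].round(1),l==i) for i in range(1,n) if s[i,4]>=amin and (near is None or np.hypot(*(ce[i]-near))<rad)]
    return sorted(r,key=lambda a:-a[0])
COL=dict(yellow=((23,110,90),(35,255,255)),red=((0,150,80),(5,255,255)),red2=((172,130,80),(180,255,255)),
 blue=((105,130,50),(125,255,255)),orange=((7,150,120),(18,255,255)))
E
python3 - <<'E'
from h import *; import pickle
c=pickle.load(open('c0.pkl','rb'))["top"]
Z=dict(yellow=.043,red=.042,red2=.042,blue=.083,orange=.074)
for k in COL:
    print(k,[(b[0],b[1],ray(c,b[1],Z[k])[:2].round(4)) for b in blobs(c,*COL[k],4,(235,195),70)])
C=ray(c,(229.5,195),.043); print(C)
print(np.array(cams.camera("wrist")["T_tool_cam"]).round(3), cams.camera("wrist")["K"])
for yaw in (-1.1,-.33,.4,1.2,1.9):
    print(yaw,kin.solve_ik([C[0],C[1],.35],down(yaw)))
E
```

```text
yellow [(np.int32(30), array([242.6, 210.9]), array([0.5096, 0.0455]))]
red [(np.int32(4), array([255.5, 175.8]), array([0.6135, 0.0093]))]
red2 []
blue [(np.int32(21), array([214.6, 175.9]), array([0.604, 0.123]))]
orange [(np.int32(21), array([288., 220.]), array([ 0.4811, -0.0847]))]
[0.55587823 0.08427134 0.043     ]
[[ 0.001 -0.962 -0.271  0.077]
 [ 1.     0.001  0.    -0.   ]
 [ 0.    -0.271  0.962 -0.164]
 [ 0.     0.     0.     1.   ]] [[323.49413592   0.         280.01407672]
 [  0.         323.49413592 207.17284641]
 [  0.           0.           1.        ]]
-1.1 [ 5.49750175e-02 -1.18991708e-01  1.68299624e+00 -4.44089210e-16
  1.57758812e+00  2.72577134e+00]
-0.33 [ 5.49750175e-02 -1.18991708e-01  1.68299624e+00 -4.44089210e-16
  1.57758812e+00  1.95577134e+00]
0.4 [ 5.49750175e-02 -1.18991708e-01  1.68299624e+00 -4.44089210e-16
  1.57758812e+00  1.22577134e+00]
1.2 [ 5.49750175e-02 -1.18991708e-01  1.68299624e+00 -4.44089210e-16
  1.57758812e+00  4.25771344e-01]
1.9 [ 0.05497502 -0.11899171  1.68299624  0.          1.57758812 -0.27422866]
```

Run:
```python
from h import *; import pickle
robot.move_to([.556,-.01,.22],down(np.pi/2)); robot.gripper_to(0.0,5)
c=wrist('w1'); pickle.dump(c,open('w1.pkl','wb'))
Z=dict(yellow=.043,red=.042,red2=.042,blue=.083,orange=.074)
for k in COL:
    print(k,[(b[0],b[1],ray(c,b[1],Z[k])[:2].round(4)) for b in blobs(c,*COL[k],20)])
print(sensors.get_time(),sensors.get_finger_gap(),sensors.get_position())
```

```text
yellow [(np.int32(209), array([234.6, 138.1]), array([0.509 , 0.0442]))]
red [(np.int32(57), array([333.3, 171.6]), array([0.6126, 0.0093]))]
red2 []
blue [(np.int32(384), array([335.5,  49.5]), array([0.603 , 0.1206]))]
orange [(np.int32(132), array([212.1, 257.4]), array([ 0.4853, -0.0755])), (np.int32(82), array([441.8,  84. ]), array([0.7012, 0.094 ])), (np.int32(23), array([549.4, 257.5]), array([ 0.8363, -0.0754]))]
4.0833 0.0004892100751958957 [ 0.55601716 -0.00999072  0.2200291 ]
```

View pics/w1.png

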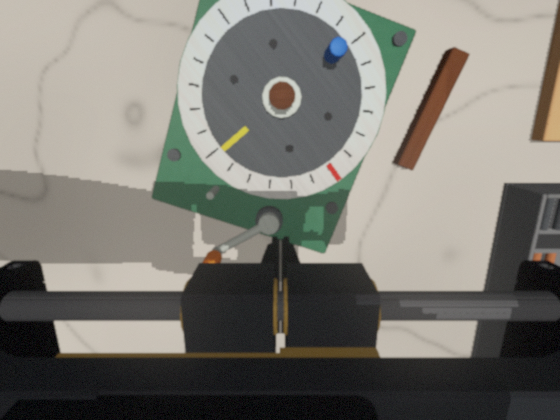

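The wrist view shows the dial centre near (282,95), yellow mark (235,138), red line (333,172), post top about (338,47) and the lever at lower left. Next I'll fit the dial rim as a circle on its plane and compute the angles.

```bash
cat >> h.py <<'E'
from scipy.optimize import least_squares
def rim(c,C0):
    """dial circle centre: dark-to-white edge points cast on the dial plane"""
    g=cv2.cvtColor(c["image"],cv2.COLOR_RGB2GRAY).astype(float); P=[]
    for a in np.arange(0,2*np.pi,np.pi/90):
        r=np.arange(.068,.096,.0005)
        uv=np.array([pix(c,[C0[0]+x*np.cos(a),C0[1]+x*np.sin(a),.043]) for x in r]).astype(np.float32)
        if uv.min()<1 or uv[:,0].max()>558 or uv[:,1].max()>418: continue
        v=cv2.remap(g.astype(np.float32),uv[None,:,0],uv[None,:,1],cv2.INTER_LINEAR)[0]
        d=v[6:]-v[:-6]; i=d.argmax()
        if d[i]>50: P.append(C0+(r[i+3])*np.array([np.cos(a),np.sin(a)]))
    P=np.array(P); s=least_squares(lambda p:np.hypot(*(P-p[:2]).T)-p[2],[*C0,.08],loss='soft_l1',f_scale=.001)
    return s.x,len(P),np.median(abs(s.fun))
def ang(c,col,C,z,near):
    b=blobs(c,*COL[col],20,near,30)[0]; ys,xs=np.nonzero(b[2])
    p=np.mean([ray(c,(x,y),z)[:2] for x,y in zip(xs,ys)],0)-C
    return np.arctan2(p[1],p[0]),np.hypot(*p)
E
python3 - <<'E'
from h import *; import pickle
c=pickle.load(open('w1.pkl','rb'))
x,n,e=rim(c,np.array([.556,.084])); print(x,n,e)
x,n,e=rim(c,x[:2]); print(x,n,e); C=x[:2]
for k,z,u in(("yellow",.043,(235,138)),("red",.042,(333,172)),("blue",.07,(336,49))):
    a,r=ang(c,k,C,z,u); print(k,np.degrees(a),r)
# lever: pivot, table yaw
for uv,z in (((268,222),.045),((213,258),.074)): print(ray(c,uv,z))
ct=pickle.load(open('c0.pkl','rb'))["top"]; print(rim(ct,C))
E
```

```text
[0.55711031 0.0837755  0.07961059] 150 0.00018422468241464235
[0.55710016 0.08377469 0.07958857] 151 9.643863180275325e-05
yellow -140.59085853782733 0.06230840204541551
red -53.28556110375008 0.09298759041252974
blue 39.28189652220949 0.061853230266886286
[ 0.54267895 -0.04628445  0.045     ]
[ 0.48615479 -0.07615168  0.074     ]
(array([0.55060494, 0.07508382, 0.08745314]), 4, np.float64(8.097128542626508e-05))
```

```bash
cat >> h.py <<'E'
C=np.array([.5571,.08377]); RED=np.radians(-53.29); ZT=.060
def pose(th,d,z=ZT):
    """TCP pose behind the post standing at angle th, d back along the tangent, tool x forward"""
    e=np.array([np.cos(th),np.sin(th)]); t=np.array([-e[1],e[0]])
    return [*(C+.062*e-d*t),z],down(th+np.pi/2)
E
python3 - <<'E'
from h import *
th0=np.radians(39.4)
for t in (39,80,127): print(kin.solve_ik(*pose(np.radians(t),.018)))
p,o=pose(th0,.034,.16); robot.move_to(p,o)
p,o=pose(th0,.034); robot.movel(p,o,vel=.08,force_limit=6)
p,o=pose(th0,.0185); print(robot.movel(p,o,vel=.03,force_limit=8))
for t in np.arange(45,118,6):
    p,o=pose(np.radians(t),.0185); r=robot.movel(p,o,vel=.035,force_limit=9)
    if r: print('force',t,sensors.get_ft_force()); break
robot.dwell(.2); c=wrist('w2'); print(sensors.get_time(),sensors.get_ft_force(),sensors.get_position())
for k in("yellow","blue","red"): print(k,[(b[0],b[1]) for b in blobs(c,*COL[k],20)])
E
```

```text
[ 0.08894018  0.22150167  1.82863833  0.          1.09145266 -0.59173823]
[ 0.14833602  0.17387534  1.8843529   0.          1.08336441 -1.24792738]
[ 0.16649506  0.0716476   1.99746537  0.          1.07247968 -2.05007309]
False
11.4583 [-1.03842013 -0.57402094 -0.63775885] [0.5454582  0.14737624 0.0599251 ]
yellow [(np.int32(637), array([ 66.3, 222.7]))]
blue [(np.int32(1400), array([279.9, 233.6]))]
red [(np.int32(261), array([ 24.4, 244.2]))]
```

View pics/w2.png

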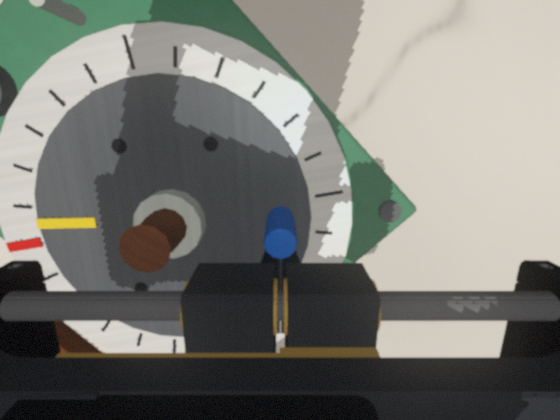

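The view from behind the post shows the yellow mark at (66,223) just short of the red line at (24,244), with the post (280,233) against the fingertips. I'll measure the remaining angle and finish slowly.

```bash
cat >> h.py <<'E'
def state(c):
    x=rim(c,C); x=rim(c,x[0][:2]); Cx=x[0][:2]; out=[]
    for k,z in(("yellow",.043),("red",.042)):
        b=blobs(c,*COL[k],20)[0]; out.append(np.degrees(ang(c,k,Cx,z,b[1])[0]))
    return Cx,x[1:],out,out[1]-out[0]
E
python3 - <<'E'
from h import *
s=state(wrist()); print(s)
t=117; d=s[3]
assert 2<d<16
for f in (.5,1.0):
    n=max(1,int(np.ceil(d*f/4))); 
    for a in np.linspace(t,t+d*f,n+1)[1:]:
        p,o=pose(np.radians(a),.0185); r=robot.movel(p,o,vel=.012,force_limit=9)
        if r: print('force'); break
    t=a; robot.dwell(.3); s=state(wrist()); d=s[3]; print(t,s,sensors.get_time())
wrist('w3')
E
```

```text
(array([0.55762192, 0.08357056]), (147, np.float64(0.00019681459338490026)), [np.float64(-61.3461603703427), np.float64(-53.207343680949165)], np.float64(8.138816689393536))
121.06940834469677 (array([0.55757135, 0.08367448]), (148, np.float64(0.0001715583471181073)), [np.float64(-57.35156047584005), np.float64(-53.22300556479613)], np.float64(4.128554911043921)) 12.5417
125.19796325574069 (array([0.55763406, 0.08363993]), (147, np.float64(0.0002707308345238496)), [np.float64(-53.23712598110605), np.float64(-53.21569499351679)], np.float64(0.021430987589255324)) 13.575
```

View pics/w3.png

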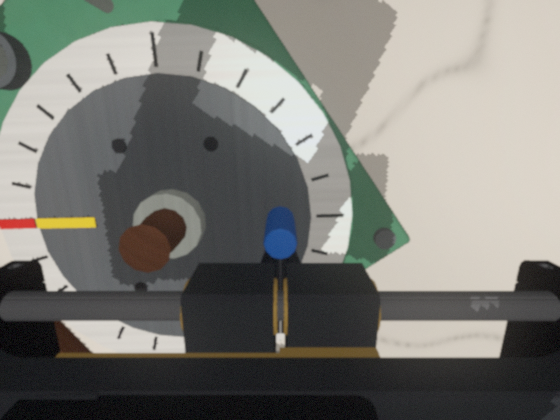

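The yellow and red marks are in line (0.02° off) with the table unmoved. Next I'll back off and push the lever.

```bash
cat >> h.py <<'E'
PSI=np.radians(-19.1); PIV=C+Ro.from_euler('z',PSI).as_matrix()[:2,:2]@[.03,-.132]
def lpose(q,d,z=.058):
    """TCP pose behind the knob at clamp value q, tool x along the push"""
    f=PSI+np.pi+.9-q; t=np.array([np.sin(f),-np.cos(f)])
    return [*(PIV+.07*np.array([np.cos(f),np.sin(f)])-d*t),z],down(f-np.pi/2)
E
python3 - <<'E'
from h import *
p,o=pose(np.radians(125.2),.034); robot.movel(p,o,vel=.04)
p[2]=.17; robot.movel(p,o,vel=.12)
p,o=lpose(0,.042,.17); robot.move_to(p,o); robot.dwell(.2)
c=wrist('w4'); print(state(c),sensors.get_time())
print([(b[0],b[1],ray(c,b[1],.07)) for b in blobs(c,*COL["orange"],40)],lpose(0,0)[0],pix(c,[*lpose(0,0)[0][:2],.07]))
E
```

```text
(array([0.55694414, 0.08400434]), (77, np.float64(5.8482613246105264e-05)), [np.float64(-52.40281694502902), np.float64(-52.825135288156496)], np.float64(-0.42231834312747196)) 16.5583
[(np.int32(333), array([279.8, 156.1]), array([ 0.4814239 , -0.08505426,  0.07      ]))] [np.float64(0.48319612727748235), np.float64(-0.08835593360616231), 0.058] [279.44803913 160.71314685]
```

View pics/w4.png

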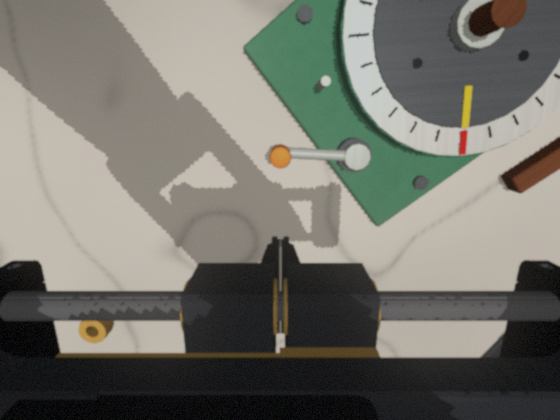

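The marks are still in line at (465,125). The knob at (280,156) is about 4 mm from the prediction, and the fingertips are below it on the outer side. I'll shift the pivot by 3 mm and push.

```bash
sed -i 's/^PSI=.*/&; PIV=PIV+[-.001,.003]/' h.py
python3 - <<'E'
from h import *
p,o=lpose(0,.042); print(robot.movel(p,o,vel=.08,force_limit=6))
p,o=lpose(0,.020); print(robot.movel(p,o,vel=.03,force_limit=8))
r=False
for q in np.linspace(.1,.8,8):
    p,o=lpose(q,.019); r=robot.movel(p,o,vel=.03,force_limit=8)
    if r: print('force',q,sensors.get_ft_force()); break
if not r:
    for q,d in ((.88,.019),(.9,.018),(.9,.015),(.9,.012)):
        p,o=lpose(q,d); r=robot.movel(p,o,vel=.01,force_limit=5)
        print(q,d,r,sensors.get_ft_force())
        if r: break
robot.dwell(.3); print(sensors.get_time(),sensors.get_position()); wrist('w5')
E
```

```text
False
False
0.88 0.019 True [ 0.16678794 -0.99834358  1.45395303]
22.9 [ 0.46753924 -0.04689979  0.05692758]
```

View pics/w5.png

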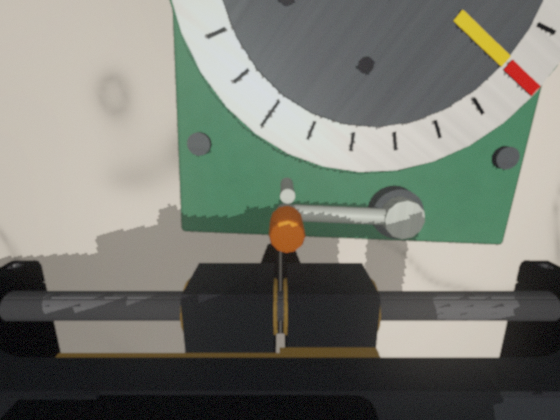

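The arm is at its stop pin (288,195) and the knob is at (286,230). The marks still look in line at (507,65). I'll give one gentle confirming press, then retreat and check.

Run:
```python
from h import *
p0=np.array(sensors.get_position()); o=lpose(.9,0)[1]; t=np.array([np.sin(PSI+np.pi),-np.cos(PSI+np.pi),0])
print(robot.movel(p0+.006*t,None,vel=.01,force_limit=6),(np.array(sensors.get_position())-p0)@t,sensors.get_ft_force())
robot.dwell(.3)
p=p0-.035*t; robot.movel(p,None,vel=.05); p[2]=.20; robot.movel(p,None,vel=.12)
robot.dwell(.3); c=wrist('w6'); print(state(c),sensors.get_time())
k=blobs(c,*COL["orange"],40)[0]; print(k[:2],ray(c,k[1],.07)[:2],lpose(.9,0)[0])
```

```text
True 7.14767417503559e-05 [-0.49507048 -1.04564362  0.67159495]
(array([0.55702506, 0.08360853]), (76, np.float64(4.124065312063191e-05)), [np.float64(-52.672090835561285), np.float64(-52.85619542200577)], np.float64(-0.1841045864444837)) 26.1
(np.int32(300), array([286.4, 139.3])) [ 0.47634899 -0.02805271] [np.float64(0.4751092808484571), np.float64(-0.024874540445629877), 0.058]
```

View pics/w6.png

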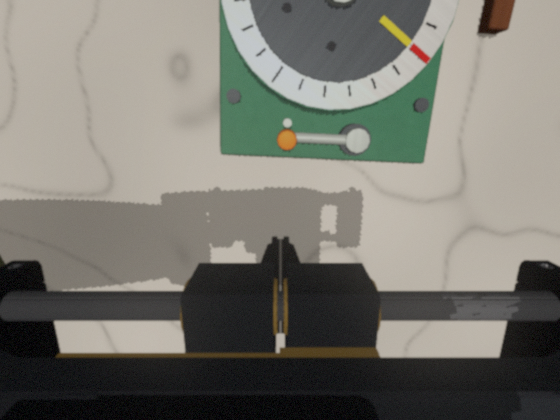

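Run:
```python
from h import *
c=wrist()
k=blobs(c,*COL["orange"],40)[0]; K=ray(c,k[1],.072); P=ray(c,(357,140),.045)
a,b=ray(c,(220,153),.014),ray(c,(424,163),.014)
f=lambda v:np.degrees(np.arctan2(v[1],v[0]))
print(f(K-P),f(a-b),np.hypot(*(K-P)[:2]),P)
```

```text
161.54009359183704 160.90362835998314 0.06873487060845745 [ 0.54144589 -0.04974398  0.045     ]
```

The lever is parallel to the plate's side to within 0.6°, so it is fully over. The marks are in line and nothing is in contact.

```bash
python3 -c "
from plant import robot
print(robot.job_done())"
```

```text
the job is handed in; nothing more can be done
None
```

The job is handed in, result not reported: my last pictures show the yellow mark within about 0.2° of the red line, the clamp lever fully over against its stop, the table where it stood and the arm clear.

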